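Put the bar tools back on their own mats

ROBOT

A 7-joint arm with a two-finger parallel gripper is mounted at the origin on the work surface. World frame = base frame: x ahead of the robot, y to its left, z up, the work surface at z = 0. Lengths are in m, angles in rad, forces in N, time in s.
With the tool pointing down it reaches from about 0.425 to 0.95 m from the base axis. Payload 4.7 kg.
Tool frame: the origin (TCP) lies at the very end of the fingers, on their centre line; the grasp point (between the pads) lies 19 mm behind it; z points along the fingers, y is the direction in which the jaws open and shut (so a half turn about z gives the same grasp; the last joint's range is limited). The gripper opens to 87 mm and grips with 3 to 60 N. Pads are 19 mm wide; open, the fingers measure 117 mm over their backs; the gripper's body (75 mm by 190 mm) begins 51 mm behind the grasp point.
Start: joints at [-1.243, 0.469, -0.049, 1.532, 0.024, 1.141, -0.082], TCP at [0.236, 0.633, 0.223] pointing down, gripper open.
Joint ranges: [-2.59, 2.59], [-0.33, 1.99], [-1.39, 1.29], [0.1, 2.45], [-1.04, 4.18], [0.21, 1.99], [-2.66, 2.66]. Speed limits (rad/s): [2.57, 2.57, 3.14, 3.14, 3.14, 3.14, 3.14].

INTERFACE

Orientations are given as a unit quaternion [x, y, z, w].
In Python, from rig import r gives the robot as it stands. The module is installed in compiled form; this text tells all that it offers.
- The arm moves only by the tool step_arm, never from a script. Its argument "rows" is a list of rows, each a list of 3 entries, a list of its own where there are three numbers: the shift along the world's x, y, z in cm, then the turn about the world's z in rad, then the opening, from 0 (shut) to 1 (fully open). A call has 1 to 5 rows; each row is the pose to reach, as a shift and turn from the pose commanded when the call began; what a row does not reach only later rows make up. A row lasts 1/10 s, in which the tool goes at most 50 mm and 8.59 degrees, less where a joint would pass 70% of its speed; a pose out of reach is approached as far as the arm can. A call with a gripper value outside its range is refused whole. The fingers move at their own pace and stop on an object; the grip force is fixed at half the most. Time passes only in rows, so rows that repeat a pose let the fingers close. It gives the time, the measured TCP pose, the force and the opening at its end, in the units of the state.
- r.get_state(): the state, without advancing time (a new reading comes with each control period).
- r.grab_frame(name): name is "scene" or "top"; returns a dict with "img" (400x640x3 uint8, red, green, blue), "depth" (400x640 float32, m along the optical axis (not along the pixel's ray), 0 where there is no reading), "fx", "fy", "cx", "cy" (pixels), "D" ([k1, k2, p1, p2, k3] as OpenCV has them; the pictures are not rectified), "position" and "orientation" of the camera in the world. Camera axes: x right, y down, z forward; pixel columns grow to the right and rows downward; lengths in m; the calibration is good to about 2 mm. A picture is of the moment at which its call begins.
- r.hand_in(): hands the job in, once; it reports no verdict.
Trained networks look in the newest picture that a camera, given by its name, has taken for a name from the list of things; names that differ only in an ending like _2 or _b are one class to them, and where a whole thing is asked for, a point or a joint stands for the part that bears it (a point fixed in the world has none). Each returns a list of dicts, best first, with "score" (0 to 1); they miss things now and then, are a little off and sometimes report something else, mostly with a low value. They report only what shows in the picture. A call takes as long as a camera call. They do not tell look-alikes from the thing itself.
- r.look_for(name, camera): "at" ([x, y, z] in m, in the coordinates of the camera as it stood for that picture, good to about 4 mm: the middle of the surface that is visible of it).
- r.silhouettes(name, camera): "region" (400x640 bool, what is visible of it).
The state is a dict: "time_s": time; "qpos": joint angles; "joint_vel": joint speeds; "tau": joint torques, N m; "position": TCP position; "orientation": TCP orientation; "force": force on the tool from outside, world axes, zero at the start; "torque": the same for the moment, N m; "opening": opening from 0.0 (shut) to 1.0 (fully open).
Only numpy, scipy, OpenCV 4.12 (cv2) and the standard library are available. Lean on these libraries where they do the work, as an engineer would, in place of code of your own. Each camera call takes 0.05 s, during which the arm holds its last target. There are 200 camera calls.

TASK

The tamper, the shaker, the square tin and the oblong wooden box are standing on one another's rubber mats. Swap them round, using the empty steel grate as the free spot when you need one, so that each stands upright in the middle of its own mat: tamper on the wide round mat, shaker on the small round mat, square tin squared up on the square mat, wooden box lined up lengthwise on the oblong mat. Never tip any of them over and do not disturb the small white cup standing by itself.

Things in the scene. Friction and masses are not known exactly. Their poses are not given: they have to be found in the camera images.
- tamper_center (a point): Coffee tamper, loose, upright, 86 mm tall: a steel foot 58 mm across and 22 mm high, above it a dark wooden upright handle, round, 32 mm across from 34 mm to 78 mm above its underside. 0.25 to 0.5 kg. The point is on its axis, 43 mm above its underside, at the handle: z up. Belongs on the wide round mat.
- shaker_center (a point): Cocoa shaker, loose, upright: a plain round steel can 46 mm across and 96 mm tall with a slightly domed top with small holes. The point is on its axis, 48 mm above its underside; z up. Belongs on the small round mat.
- tin_center (a point): Square metal tea tin, loose, upright, 54 x 54 mm (its lid, the top 10 mm, 49 x 49 mm), 82 mm tall, no handle. The point is at its centre, 41 mm above its underside; x and y are square to its sides, z up. Belongs on the square mat, sides parallel to the mat's (any quarter turn will do).
- caddy_center (a point): Oblong closed wooden box, loose, upright, 80 mm long (its x), 42 mm wide (its y), 68 mm tall. The point is at its centre, 34 mm above its underside; z up. Belongs on the oblong mat, long side along the mat's long side (either way round).
- mat_wide: Wide round black rubber mat, 100 mm across, the tamper's place. Origin at the centre of its underside, on the counter; all four mats and the grate are fixed flat on the counter, 6 mm thick. At the start one of the four things stands on each mat, never the right one.
- mat_small: Small round black rubber mat, 76 mm across, 6 mm thick, the shaker's place. Origin at the centre of its underside.
- mat_square: Square black rubber mat, 84 x 84 mm, 6 mm thick, the square tin's place. Origin at the centre of its underside, x and y square to its sides.
- mat_oblong: Oblong black rubber mat, 116 mm long (its x) and 66 mm wide (its y), 6 mm thick, the wooden box's place. Origin at the centre of its underside.
- grate: Square slotted steel drip grate, 100 x 100 mm, 6 mm thick, flat on top, empty at the start: the free spot. Origin at the centre of its underside. Each mat and the grate lies at least 0.13 m, centre to centre, from the others.
- cup_center (a point): Small white espresso cup, loose, 56 mm across, 55 mm tall, standing on the counter, to be left where it is. The point is on its axis, 27 mm above the counter. The other things on the counter stand clear of the mats; the four things are the tallest between the mats.
Things that resemble listed ones, but are neither listed nor needed, are in the scene too. What is shaped like the part that bears caddy_center but green or pink is not meant. What is shaped like the part that bears tamper_center but yellow is not meant.

How it is judged:
At the end, for the whole second after the job is handed in: Each of the four things stands upright (within 0.1 rad) and still on its own mat, its centre within 14 mm of the mat's centre; the wooden box's long side within 0.25 rad of the oblong mat's long side, the tin's sides within 0.25 rad of the square mat's sides (horizontal distance between tamper_center and mat_wide below 0.014 m and height (world z) of tamper_center between 0.043 and 0.055 m and angle between each of tamper_center, shaker_center, tin_center, caddy_center's own z axis and vertical below 0.1 rad and linear speed of each of tamper, shaker, tin, caddy below 0.02 m/s and horizontal distance between shaker_center and mat_small below 0.014 m and height (world z) of shaker_center between 0.048 and 0.06 m and horizontal distance between tin_center and mat_square below 0.014 m and height (world z) of tin_center between 0.041 and 0.053 m and horizontal distance between caddy_center and mat_oblong below 0.014 m and height (world z) of caddy_center between 0.034 and 0.046 m and angle between the x axis of caddy_center and the x axis of mat_oblong, either way round below 0.25 rad and (angle between the x axis of tin_center and the x axis of mat_square, either way round below 0.25 rad or angle between the x axis of tin_center and the y axis of mat_square, either way round below 0.25 rad)); the robot touches nothing.
It fails at once if one of the four things is tipped over (angle between any of tamper_center, shaker_center, tin_center, caddy_center's own z axis and vertical above 0.7 rad).
It fails at once if the small cup is shifted by more than 20 mm or tipped (distance of cup_center from where it was at the start of the episode above 0.02 m or angle between cup_center's own z axis and vertical above 0.5 rad).
It also fails if it takes over 122 s, if anything falls off the work surface, if the arm or the gripper's body presses on something with over 40 N, if the wrist force passes 120 N, or if a joint passes its speed limit or range.

## Working session

There is one attempt and no reset: what is moved stays moved. The work goes in short steps, Python scripts to look and compute and a tool call to move; the robot and the scene stay as the last step left them, time stands still between calls to the robot, and variables do not carry over. Pictures are saved under pics/ and viewed, about 12 in all and at most 16, crops included, and the job is handed in when it is done.

Besides the shell and the picture viewer there is one more tool, called after "Request:" as name(argument=value, ...), one argument or row to a line, values as JSON. step_arm: Moves the arm, as the interface text tells. Its arguments: {"type":"object","properties":{"rows":{"type":"array","items":{"type":"array"}}},"required":["rows"]}

```bash
mkdir -p pics; cat > h.py <<'E'
from rig import r
import numpy as np, cv2
from scipy.spatial.transform import Rotation as R
def cloud(f):
    h,w=f["depth"].shape; K=np.array([[f["fx"],0,f["cx"]],[0,f["fy"],f["cy"]],[0,0,1.]])
    v,u=np.mgrid[0:h,0:w]; p=np.stack([u,v],-1).reshape(-1,1,2).astype(float)
    n=cv2.undistortPoints(p,K,np.array(f["D"])).reshape(h,w,2); d=f["depth"][...,None]
    c=np.concatenate([n*d,d],-1)
    return c@R.from_quat(f["orientation"]).as_matrix().T+np.array(f["position"])
def tow(f,p): return R.from_quat(f["orientation"]).apply(p)+np.array(f["position"])
def save(f,n): cv2.imwrite("pics/"+n,f["img"][...,::-1])
E
python3 - <<'E'
from h import *
np.set_printoptions(precision=3,suppress=True)
print(r.get_state())
for c in("top","scene"):
    f=r.grab_frame(c); save(f,c+"1.png"); print(c,f["position"],f["orientation"],f["fx"])
    np.savez(c+"1.npz",img=f["img"],P=cloud(f))
    for n in "tamper_center shaker_center tin_center caddy_center cup_center mat_wide mat_small mat_square mat_oblong grate".split():
        print(n,[(round(o["score"],2),tow(f,o["at"])) for o in r.look_for(n,c)])
E
```

```text
{'time_s': 0.0, 'qpos': array([-1.243,  0.469, -0.049,  1.534,  0.024,  1.141, -0.082]), 'joint_vel': array([ 0.   ,  0.001,  0.001, -0.001,  0.001, -0.   ,  0.001]), 'tau': array([ -0.   , -50.797,  -0.081, -23.615,  -0.061,   0.038,   0.   ]), 'position': array([0.236, 0.632, 0.221]), 'orientation': array([ 0.177,  0.984, -0.001, -0.   ]), 'force': array([ 0.157,  0.593, -0.096]), 'torque': array([-0.063,  0.006, -0.026]), 'opening': 0.9987027810360838}
top [0.49  0.043 1.057] [-0.699  0.715 -0.018  0.02 ] 499.6360273470625
tamper_center [(0.81, array([0.734, 0.114, 0.027])), (0.61, array([0.624, 0.149, 0.038]))]
shaker_center [(0.82, array([ 0.63 , -0.132,  0.096]))]
tin_center [(0.83, array([ 0.449, -0.184,  0.089]))]
caddy_center [(0.87, array([0.314, 0.155, 0.07 ])), (0.7, array([0.343, 0.29 , 0.065])), (0.55, array([0.44 , 0.18 , 0.073]))]
cup_center [(0.7, array([0.713, 0.014, 0.026])), (0.3, array([ 0.472, -0.175,  0.009]))]
mat_wide [(0.84, array([ 0.472, -0.176,  0.008])), (0.6, array([ 0.615, -0.133,  0.006]))]
mat_small [(0.62, array([0.437, 0.156, 0.003]))]
mat_square [(0.7, array([0.616, 0.168, 0.01 ]))]
mat_oblong [(0.82, array([ 0.618, -0.133,  0.005]))]
grate []
scene [ 1.109 -0.524  0.617] [ 0.812  0.341 -0.193 -0.432] 407.43138214155454
tamper_center [(0.79, array([0.638, 0.142, 0.028]))]
shaker_center [(0.86, array([ 0.646, -0.154,  0.068]))]
tin_center [(0.96, array([ 0.474, -0.209,  0.063]))]
caddy_center [(0.69, array([0.459, 0.167, 0.051])), (0.56, array([0.353, 0.287, 0.049]))]
cup_center [(0.91, array([0.717, 0.008, 0.034]))]
mat_wide [(0.9, array([ 0.479, -0.209,  0.004]))]
mat_small [(0.57, array([0.44 , 0.154, 0.003]))]
mat_square [(0.71, array([0.649, 0.138, 0.006]))]
mat_oblong [(0.71, array([ 0.655, -0.157,  0.005])), (0.22, array([ 0.648, -0.153,  0.067]))]
grate [(0.74, array([ 0.442, -0.007,  0.003])), (0.28, array([ 0.472, -0.209,  0.062]))]
```

View pics/top1.png

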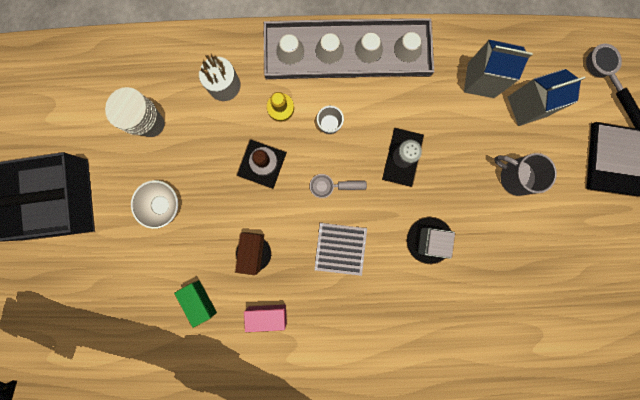

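View pics/scene1.png

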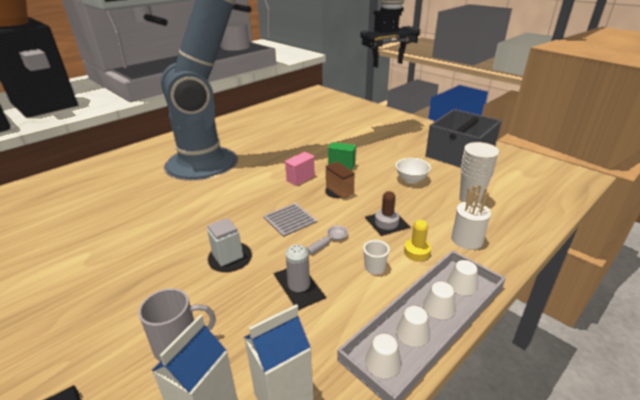

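The top view shows the tamper on the square mat (262,163), the shaker on the oblong mat (403,157), the tin on the wide mat (430,240), the caddy on the small mat (252,253), the empty grate (341,248) and the cup (329,119). The yellow tamper at (280,105) and the green and pink boxes are decoys. The scene view agrees.

```bash
cat > m.py <<'E'
from h import *
def rect(p):
    (x,y),(w,h),a=cv2.minAreaRect((p[:,:2]*1000).astype(np.float32))
    if w<h: w,h,a=h,w,a+90
    return f"c=({x:.0f},{y:.0f}) {w:.0f}x{h:.0f} long-axis {(a+90)%180-90:.0f}deg"
def circ(p):
    (x,y),q=cv2.minEnclosingCircle((p[:,:2]*1000).astype(np.float32)); return f"circ c=({x:.0f},{y:.0f}) d={2*q:.0f}"
def show(d,objs,mats):
    P=d["P"]; g=d["img"].astype(int).max(-1)
    for n,(x,y) in objs.items():
        m=(np.hypot(P[...,0]-x,P[...,1]-y)<.065)&(P[...,2]>.03)
        q=P[m]
        if len(q)<10: continue
        zt=np.percentile(q[:,2],95); t=q[q[:,2]>zt-.008]
        print(n,f"top z {zt:.3f} n{len(t)}",rect(t),circ(t))
    for n,(x,y) in mats.items():
        m=(np.hypot(P[...,0]-x,P[...,1]-y)<.085)&(P[...,2]<.014)&(P[...,2]>-.008)&((g<60) if n!="grate" else (np.ptp(d["img"].astype(int),axis=-1)<30))
        m=cv2.morphologyEx(m.astype(np.uint8),cv2.MORPH_OPEN,np.ones((2,2)))>0
        q=P[m]
        if len(q)<10: continue
        print(n,f"z {np.median(q[:,2]):.3f} n{len(q)}",rect(q),circ(q))
E
python3 - <<'E'
from m import *
o=dict(tamper=(.62,.15),shaker=(.635,-.14),tin=(.455,-.19),caddy=(.44,.17))
m=dict(wide=(.472,-.18),small=(.44,.156),square=(.62,.15),oblong=(.62,-.133),grate=(.445,0))
for c in("top","scene"): print(c); show(np.load(c+"1.npz"),o,m)
d=np.load("top1.npz"); cv2.imwrite("pics/crop1.png",cv2.resize(d["img"][120:290,200:470,::-1],None,fx=2.9,fy=2.9))
E
```

```text
top
tamper top z 0.095 n180 c=(630,156) 29x29 long-axis -62deg circ c=(630,155) d=31
shaker top z 0.103 n307 c=(633,-140) 40x37 long-axis -17deg circ c=(633,-139) d=42
tin top z 0.091 n652 c=(452,-194) 53x49 long-axis 80deg circ c=(452,-194) d=66
caddy top z 0.078 n870 c=(441,184) 80x43 long-axis -9deg circ c=(442,184) d=88
wide z 0.007 n787 c=(487,-102) 274x95 long-axis 70deg circ c=(478,-96) d=280
small z 0.006 n203 c=(464,117) 150x45 long-axis -54deg circ c=(447,104) d=150
square z 0.007 n832 c=(591,107) 219x95 long-axis 56deg circ c=(583,113) d=232
oblong z 0.007 n1051 c=(569,-89) 289x103 long-axis -40deg circ c=(583,-71) d=295
grate z 0.005 n2199 c=(441,-3) 104x99 long-axis 82deg circ c=(441,-5) d=138
scene
tamper top z 0.091 n89 c=(632,151) 28x27 long-axis -1deg circ c=(632,152) d=32
shaker top z 0.100 n261 c=(638,-145) 41x38 long-axis 50deg circ c=(636,-143) d=44
tin top z 0.088 n377 c=(454,-197) 51x49 long-axis -9deg circ c=(454,-198) d=67
caddy top z 0.074 n272 c=(442,181) 82x44 long-axis -9deg circ c=(442,178) d=88
wide z 0.005 n355 c=(784,-334) 748x91 long-axis -23deg circ c=(782,-338) d=753
small z 0.004 n36 c=(442,150) 40x13 long-axis -8deg circ c=(442,152) d=40
square z 0.005 n164 c=(882,-161) 850x96 long-axis -52deg circ c=(850,-187) d=850
oblong z 0.005 n591 c=(867,-302) 650x88 long-axis -35deg circ c=(847,-332) d=650
grate z 0.004 n891 c=(771,-222) 899x126 long-axis -34deg circ c=(760,-238) d=902
```

View pics/crop1.png

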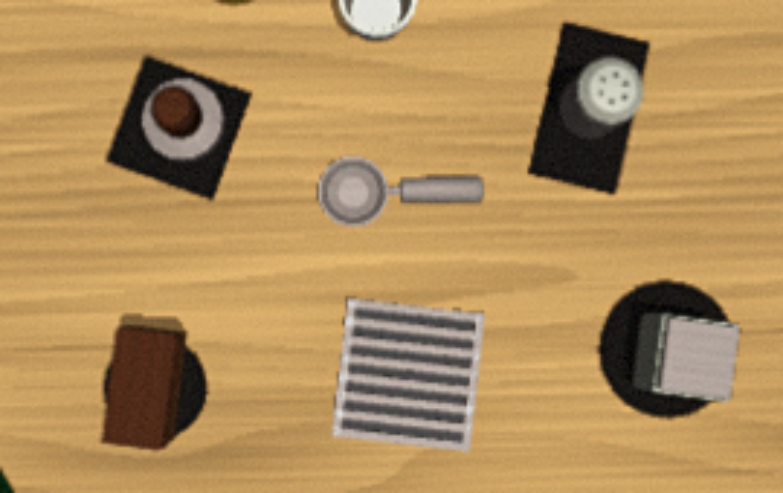

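The crop shows all four mats clearly. The mat masks picked up stray pixels, so I'll refit using connected components and the known sizes.

```bash
cat >> m.py <<'E'
from scipy.optimize import minimize
def fitmat(d,n,x,y,shape):
    # place known-size outline: all black mat points inside, minimal outside distance, and edges touched (max support)
    P=d["P"]; g=d["img"].astype(int).max(-1)
    m=(np.hypot(P[...,0]-x,P[...,1]-y)<.085)&(np.abs(P[...,2]-.005)<.009)&(g<45)
    k,l,s,_=cv2.connectedComponentsWithStats(m.astype(np.uint8)); 
    q=P[np.isin(l,[i for i in range(1,k) if s[i,4]>25])][:,:2]
    # candidates: wood points near = must be outside
    w=P[(np.hypot(P[...,0]-x,P[...,1]-y)<.1)&(np.abs(P[...,2])<.012)&(g>110)][:,:2]
    def inside(p,c):
        v=p-c[:2]
        if len(shape)==1: return shape[0]/2-np.hypot(*v.T)
        ca,sa=np.cos(c[2]),np.sin(c[2]); v=v@np.array([[ca,-sa],[sa,ca]])
        return np.minimum(shape[0]/2-abs(v[:,0]),shape[1]/2-abs(v[:,1]))
    cost=lambda c: np.minimum(np.maximum(-inside(q,c),0),.01).sum()+np.minimum(np.maximum(inside(w,c),0),.01).sum()
    best=min((minimize(cost,[x+i,y+j,a],method="Nelder-Mead",options=dict(initial_simplex=np.array([[x+i,y+j,a],[x+i+.01,y+j,a],[x+i,y+j+.01,a],[x+i,y+j,a+.2]]),maxiter=400)) for i in(-.015,.015) for j in(-.015,.015) for a in(-.5,0,.5)),key=lambda b:b.fun)
    print(n,"n",len(q),"c",best.x[:2].round(4),"ang deg",round(np.degrees(best.x[2]),1),"cost",best.fun.round(3))
S=dict(wide=((.47,-.178),(.1,)),small=((.44,.156),(.076,)),square=((.62,.15),(.084,.084)),oblong=((.62,-.133),(.116,.066)))
E
python3 - <<'E'
from m import *
for c in("top","scene"):
    print(c)
    for n,((x,y),s) in S.items(): fitmat(np.load(c+"1.npz"),n,x,y,s)
for c in("top","scene"):
    d=np.load(c+"1.npz");P=d["P"]
    for x,y in((.713,.01),(.74,.11)):
        q=P[(np.hypot(P[...,0]-x,P[...,1]-y)<.05)&(P[...,2]>.03)]; print(c,circ(q),q[:,2].max())
E
```

```text
top
wide n 763 c [ 0.4563 -0.1922] ang deg -25.4 cost 0.005
small n 193 c [0.437 0.182] ang deg -22.0 cost 0.003
square n 798 c [0.627 0.161] ang deg 68.6 cost 0.013
oblong n 1000 c [ 0.6351 -0.1405] ang deg -15.7 cost 0.003
scene
wide n 72 c [ 0.4541 -0.1936] ang deg -23.9 cost 0.313
small n 0 c [0.4186 0.2052] ang deg -48.9 cost 0.0
square n 0 c [0.6185 0.1633] ang deg -22.7 cost 0.204
oblong n 61 c [ 0.6331 -0.1419] ang deg -15.7 cost 0.21
top circ c=(708,15) d=55 0.061504151621867065
top circ c=(738,118) d=45 0.09293810536413516
scene circ c=(709,11) d=57 0.056538183986366675
scene circ c=(747,113) d=32 0.08744157866042623
```

Request:
step_arm(
  rows=[
    [[3, -3.6, 0], 0, 1],
    [[6, -7.2, 0], 0, 1],
    [[9, -10.8, 0], 0, 1],
    [[12, -14.4, 0], 0, 1],
    [[15, -18, 0], 0, 1],
  ],
)

```text
time_s: 1.6
position: [0.3868, 0.451, 0.2228]
orientation: [0.177, 0.984, 0.0, 0.0]
force: [1.2, 1.0, 0.1]
opening: 0.997
```

Request:
step_arm(
  rows=[
    [[3, -3.6, 0], 0, 1],
    [[6, -7.2, 0], 0, 1],
    [[9, -10.8, 0], 0, 1],
    [[12, -14.4, 0], 0, 1],
    [[15, -18, 0], 0, 1],
  ],
)

```text
time_s: 2.1
position: [0.5368, 0.271, 0.2229]
orientation: [0.177, 0.984, 0.0, 0.0]
force: [0.9, 0.3, -0.5]
opening: 1.002
```

Request:
step_arm(
  rows=[
    [[3, -4, 0], 0, 0.8],
    [[6, -8, 0], 0, 0.8],
    [[9.4, -11.7, 0], 0, 0.8],
    [[9.4, -11.7, -4], 0, 0.8],
    [[9.4, -11.7, -8], 0, 0.8],
  ],
)

```text
time_s: 2.6
position: [0.6321, 0.1532, 0.143]
orientation: [0.18, 0.984, 0.001, 0.002]
force: [-0.5, 0.0, -0.5]
opening: 0.808
```

```bash
python3 - <<'E'
from m import *
f=r.grab_frame("scene"); save(f,"s2.png"); print(r.get_state()["position"])
cv2.imwrite("pics/s2c.png",cv2.resize(f["img"][100:300,250:520,::-1],None,fx=2.9,fy=2.9))
E
```

```text
[0.62608872 0.15336706 0.13456716]
```

View pics/s2c.png

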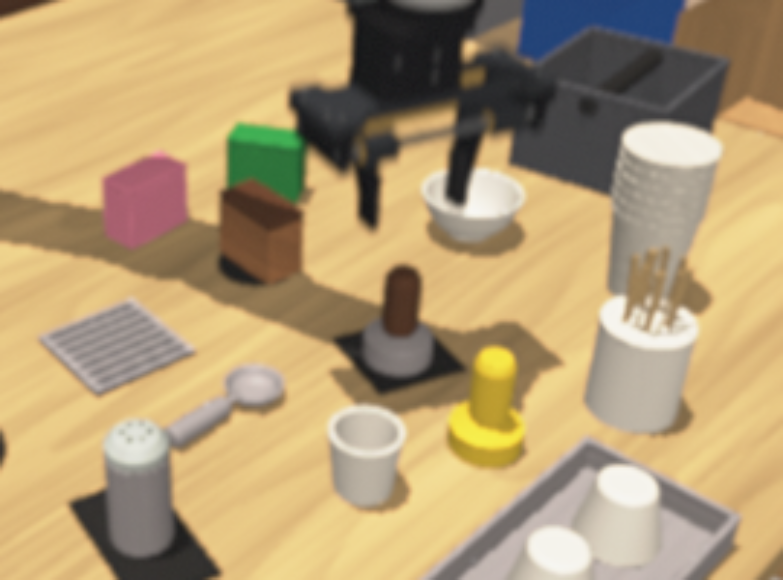

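The fingers are above the tamper and straddle its handle. The state reading moved several mm after the call, so I'll hold and read again.

Request:
step_arm(
  rows=[
    [[0, 0, 0], 0, 0.8],
    [[0, 0, 0], 0, 0.8],
    [[0, 0, 0], 0, 0.8],
  ],
)

```text
time_s: 2.95
position: [0.6312, 0.1564, 0.1453]
orientation: [0.177, 0.984, 0.001, 0.002]
force: [-0.0, -1.1, -0.1]
opening: 0.799
```

```bash
python3 - <<'E'
from m import *
s=r.get_state(); print(s["position"],s["orientation"],s["qpos"],s["joint_vel"])
E
```

```text
[0.63124358 0.15635318 0.14529686] [0.17712472 0.98418568 0.00113577 0.00202314] [-0.4080172   0.49631989  0.14032437  1.68643582 -0.08167597  0.95988676
  0.97683662] [-0.00021101 -0.00284045  0.00226825  0.00597139  0.00034621 -0.00214256
  0.00101028]
```

Request:
step_arm(
  rows=[
    [[0, -0.2, -3], 0, 0.8],
    [[0, -0.2, -6], 0, 0.8],
    [[0, -0.2, -8.5], 0, 0.8],
    [[0, -0.2, -10], 0, 0.8],
    [[0, -0.2, -10], 0, 0.8],
  ],
)

```text
time_s: 3.45
position: [0.6291, 0.1537, 0.0419]
orientation: [0.177, 0.984, -0.0, -0.001]
force: [-1.4, -0.8, -0.2]
opening: 0.8
```

Request:
step_arm(
  rows=[
    [[0, 0, 0], 0, 0.1],
    [[0, 0, 0], 0, 0.1],
    [[0, 0, 0], 0, 0.1],
    [[0, 0, 0], 0, 0.1],
    [[0, 0, 0], 0, 0.1],
  ],
)

```text
time_s: 3.95
position: [0.63, 0.1536, 0.0431]
orientation: [0.177, 0.984, 0.0, 0.0]
force: [-0.3, -0.7, 0.3]
opening: 0.432
```

Request:
step_arm(
  rows=[
    [[0, 0, 0], 0, 0.1],
    [[0, 0, 0], 0, 0.1],
    [[0, 0, 1], 0, 0.1],
    [[0, 0, 3], 0, 0.1],
    [[0, 0, 5], 0, 0.1],
  ],
)

```text
time_s: 4.45
position: [0.6283, 0.1528, 0.0921]
orientation: [0.178, 0.984, -0.001, -0.002]
force: [0.5, 0.5, -4.6]
opening: 0.359
```

Request:
step_arm(
  rows=[
    [[-2, -2, 4], 0, 0.1],
    [[-5, -4.5, 5], 0, 0.1],
    [[-8.5, -7.2, 5], 0, 0.1],
    [[-12, -10, 5], 0, 0.1],
    [[-15, -12.5, 5], 0, 0.1],
  ],
)

```text
time_s: 4.95
position: [0.4765, 0.0267, 0.1422]
orientation: [0.178, 0.984, -0.001, -0.001]
force: [0.2, -0.6, -4.7]
opening: 0.357
```

Request:
step_arm(
  rows=[
    [[-2.5, -2.2, 0], 0, 0.1],
    [[-3.8, -3.2, 0], 0, 0.1],
    [[-3.8, -3.2, 0], 0, 0.1],
    [[-3.8, -3.2, 0], 0, 0.1],
    [[-3.8, -3.2, 0], 0, 0.1],
  ],
)

```text
time_s: 5.45
position: [0.4431, -0.0024, 0.1428]
orientation: [0.177, 0.984, 0.0, 0.001]
force: [0.2, 0.2, -3.8]
opening: 0.359
```

Request:
step_arm(
  rows=[
    [[0, 0, -3], 0, 0.1],
    [[0, 0, -6], 0, 0.1],
    [[0, 0, -8.3], 0, 0.1],
    [[0, 0, -9.3], 0, 0.1],
    [[0, 0, -9.9], 0, 0.1],
  ],
)

```text
time_s: 5.95
position: [0.4423, -0.0029, 0.0428]
orientation: [0.177, 0.984, -0.0, -0.0]
force: [-1.6, 0.8, 16.7]
opening: 0.357
```

Request:
step_arm(
  rows=[
    [[0, 0, 0], 0, 0.1],
    [[0, 0, 0], 0, 0.1],
    [[0, 0, 0], 0, 0.6],
    [[0, 0, 0], 0, 0.6],
    [[0, 0, 0], 0, 0.6],
  ],
)

```text
time_s: 6.45
position: [0.4426, -0.0034, 0.0443]
orientation: [0.177, 0.984, 0.0, 0.001]
force: [0.5, -0.4, -0.2]
opening: 0.543
```

Request:
step_arm(
  rows=[
    [[0, 0, 0], 0, 0.85],
    [[0, 0, 0], 0, 0.85],
    [[0, 0, 3], 0, 0.85],
    [[0, 0, 6], 0, 0.85],
    [[0, 0, 10], 0, 0.85],
  ],
)

```text
time_s: 6.95
position: [0.4405, -0.0036, 0.1438]
orientation: [0.177, 0.984, -0.001, -0.002]
force: [0.2, 0.3, 0.2]
opening: 0.841
```

Request:
step_arm(
  rows=[
    [[0.2, -4, 0], 0.05, 0.9],
    [[0.5, -8.5, 0], 0.1, 0.9],
    [[0.8, -13, 0], 0.15, 0.9],
    [[1.1, -17, 0], 0.18, 0.9],
    [[1.2, -19.3, 0], 0.18, 0.9],
  ],
)

```text
time_s: 7.45
position: [0.4534, -0.2002, 0.1439]
orientation: [0.09, 0.996, -0.001, 0.0]
force: [-0.3, 0.9, 0.2]
opening: 0.901
```

Request:
step_arm(
  rows=[
    [[0, 0, 0], 0, 0.9],
    [[0, 0, -2], 0, 0.9],
    [[0, 0, -4], 0, 0.9],
    [[0, 0, -4], 0, 0.9],
    [[0, 0, -4], 0, 0.9],
  ],
)

```text
time_s: 7.95
position: [0.4537, -0.1956, 0.1036]
orientation: [0.088, 0.996, 0.0, -0.0]
force: [0.9, -0.6, 0.3]
opening: 0.9
```

```bash
python3 - <<'E'
from m import *
f=r.grab_frame("scene"); s=r.get_state();print(s["position"],s["orientation"])
d=dict(img=f["img"],P=cloud(f))
show(d,dict(tamper=(.442,-.004)),{})
fitmat(d,"square",.62,.15,(.084,.084))
f=r.grab_frame("top"); d=dict(img=f["img"],P=cloud(f)); fitmat(d,"square",.62,.15,(.084,.084));show(d,dict(tamper=(.442,-.004)),{})
cv2.imwrite("pics/t3.png",cv2.resize(f["img"][120:290,200:470,::-1],None,fx=2.9,fy=2.9))
E
```

```text
[ 0.45420607 -0.19597267  0.10418876] [8.77960591e-02 9.96138408e-01 7.72501999e-05 3.45139004e-04]
tamper top z 0.091 n80 c=(444,-6) 27x27 long-axis 49deg circ c=(445,-6) d=29
square n 0 c [0.6266 0.1592] ang deg -21.0 cost 0.105
square n 1428 c [0.6268 0.1611] ang deg -21.5 cost 0.03
tamper top z 0.094 n182 c=(443,-2) 29x27 long-axis -2deg circ c=(443,-2) d=30
```

View pics/t3.png

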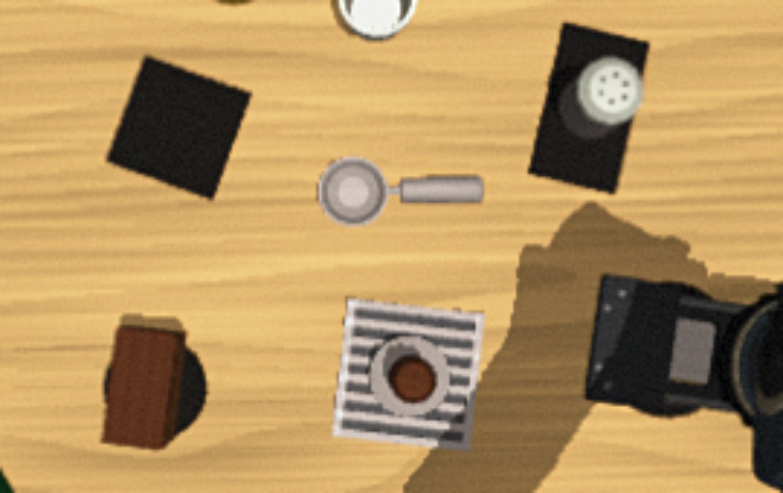

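The tamper stands upright on the grate (crop 410,378). The jaws are over the tin and the square mat is free at (180,127).

Request:
step_arm(
  rows=[
    [[0, 0, -2], 0, 0.9],
    [[0, 0, -4.5], 0, 0.9],
    [[0, 0, -6.9], 0, 0.9],
    [[0, 0, -6.9], 0, 0.9],
    [[0, 0, -6.9], 0, 0.4],
  ],
)

```text
time_s: 8.55
position: [0.4543, -0.1966, 0.0354]
orientation: [0.088, 0.996, -0.0, 0.0]
force: [-0.5, -0.6, -0.4]
opening: 0.86
```

Request:
step_arm(
  rows=[
    [[0, 0, 0], 0, 0.4],
    [[0, 0, 0], 0, 0.4],
    [[0, 0, 0], 0, 0.4],
    [[0, 0, 0], 0, 0.4],
    [[0, 0, 0], 0, 0.4],
  ],
)

```text
time_s: 9.05
position: [0.4544, -0.1966, 0.0355]
orientation: [0.088, 0.996, 0.0, 0.001]
force: [-1.0, 0.6, 7.3]
opening: 0.618
```

Request:
step_arm(
  rows=[
    [[0, 0, 1], 0, 0.4],
    [[0, 0, 3], 0, 0.4],
    [[0, 0, 6], 0, 0.4],
    [[0, 0, 10], 0, 0.4],
    [[0, 0, 12], 0, 0.4],
  ],
)

```text
time_s: 9.55
position: [0.4546, -0.1971, 0.1578]
orientation: [0.089, 0.996, -0.0, 0.002]
force: [0.9, -1.2, -1.2]
opening: 0.62
```

Request:
step_arm(
  rows=[
    [[1.2, 2.5, 0], -0.03, 0.4],
    [[3.2, 6.5, 0], -0.08, 0.4],
    [[5.3, 11, 0], -0.13, 0.4],
    [[7.4, 15.3, 0], -0.17, 0.4],
    [[9.5, 19.6, 0], -0.195, 0.4],
  ],
)

```text
time_s: 10.05
position: [0.5488, 0.0011, 0.1549]
orientation: [0.186, 0.983, -0.0, -0.0]
force: [0.6, -1.2, -1.2]
opening: 0.617
```

Request:
step_arm(
  rows=[
    [[2, 4.1, 0], 0, 0.4],
    [[4, 8.2, 0], 0, 0.4],
    [[5.8, 12, 0], 0, 0.4],
    [[7, 14.5, 0], 0, 0.4],
    [[7.8, 16.1, 0], 0, 0.4],
  ],
)

```text
time_s: 10.55
position: [0.6267, 0.1636, 0.1544]
orientation: [0.183, 0.983, 0.0, -0.0]
force: [0.1, -1.2, -1.9]
opening: 0.61
```

Request:
step_arm(
  rows=[
    [[0, 0, 0], 0, 0.4],
    [[0, 0, 0], 0, 0.4],
    [[0, 0, 0], 0, 0.4],
  ],
)

```text
time_s: 10.85
position: [0.6263, 0.1577, 0.1546]
orientation: [0.186, 0.982, -0.001, -0.0]
force: [-0.1, -0.7, -1.1]
opening: 0.619
```

Jaw angle is 68.6°, as wanted. Down by 11.9 cm, with a small xy correction.

Request:
step_arm(
  rows=[
    [[0.1, 0.2, -3.5], 0, 0.4],
    [[0.1, 0.2, -7], 0, 0.4],
    [[0.1, 0.2, -9.5], 0, 0.4],
    [[0.1, 0.2, -11], 0, 0.4],
    [[0.1, 0.2, -11.6], 0, 0.4],
  ],
)

```text
time_s: 11.35
position: [0.6269, 0.1608, 0.0373]
orientation: [0.186, 0.983, -0.001, -0.001]
force: [-0.7, -0.3, -1.3]
opening: 0.618
```

Request:
step_arm(
  rows=[
    [[0, 0, -0.3], 0, 0.4],
    [[0, 0, -0.3], 0, 0.4],
    [[0, 0, -0.3], 0, 0.75],
    [[0, 0, -0.3], 0, 0.75],
    [[0, 0, -0.3], 0, 0.9],
  ],
)

```text
time_s: 11.85
position: [0.6285, 0.1628, 0.0367]
orientation: [0.185, 0.983, 0.001, 0.001]
force: [0.2, -0.2, 0.1]
opening: 0.77
```

Request:
step_arm(
  rows=[
    [[0, 0, 0], 0, 0.9],
    [[0, 0, 0], 0, 0.9],
    [[0, 0, 2], 0, 0.9],
    [[0, 0, 6], 0, 0.9],
    [[0, 0, 10], 0, 0.9],
  ],
)

```text
time_s: 12.35
position: [0.6271, 0.1623, 0.136]
orientation: [0.185, 0.983, -0.001, -0.001]
force: [1.3, 0.9, 0.6]
opening: 0.902
```

Request:
step_arm(
  rows=[
    [[-3, -2.5, 1], 0, 0.8],
    [[-7, -6.2, 1], 0, 0.8],
    [[-10.5, -9.5, 1], 0, 0.8],
    [[-13.5, -12.2, 1], 0, 0.8],
    [[-16.5, -15, 1], 0, 0.8],
  ],
)

```text
time_s: 12.85
position: [0.461, 0.0112, 0.1457]
orientation: [0.185, 0.983, 0.0, 0.0]
force: [0.4, -0.8, -0.9]
opening: 0.8
```

Request:
step_arm(
  rows=[
    [[-1.9, -1.6, 0], 0, 0.8],
    [[-1.9, -1.6, 0], 0, 0.8],
    [[-1.9, -1.6, 0], 0, 0.8],
  ],
)

```text
time_s: 13.15
position: [0.4442, -0.0034, 0.1461]
orientation: [0.185, 0.983, 0.0, 0.001]
force: [0.1, 0.8, 0.6]
opening: 0.804
```

```bash
python3 - <<'E'
from m import *
s=r.get_state();print(s["position"],s["orientation"])
o=dict(tin=(.627,.16)); mm=("wide",)
for c in("top","scene"):
    f=r.grab_frame(c); d=dict(img=f["img"],P=cloud(f)); print(c); show(d,o,{})
    for n in ("wide","square"): fitmat(d,n,*S[n][0],S[n][1])
E
```

```text
[ 0.44415728 -0.00344069  0.14606311] [1.85201681e-01 9.82700172e-01 4.66787632e-04 7.00410000e-04]
top
tin top z 0.091 n624 c=(627,165) 50x49 long-axis 69deg circ c=(627,165) d=66
wide n 1612 c [ 0.4562 -0.1915] ang deg -26.7 cost 0.023
square n 555 c [0.6269 0.1613] ang deg -21.2 cost 0.016
scene
tin top z 0.088 n281 c=(628,161) 52x51 long-axis 69deg circ c=(628,160) d=67
wide n 0 c [ 0.4555 -0.1939] ang deg -3.0 cost 0.13
square n 0 c [0.5541 0.2709] ang deg -56.0 cost 0.0
```

Request:
step_arm(
  rows=[
    [[0, 0, -3], 0, 0.8],
    [[0, 0, -6], 0, 0.8],
    [[0, 0, -8.5], 0, 0.8],
    [[0, 0, -10.2], 0, 0.8],
    [[0, 0, -10.2], 0, 0.1],
  ],
)

```text
time_s: 13.75
position: [0.4429, -0.0027, 0.0415]
orientation: [0.184, 0.983, -0.001, -0.002]
force: [0.2, -0.4, 0.5]
opening: 0.766
```

Request:
step_arm(
  rows=[
    [[0, 0, 0], 0, 0.1],
    [[0, 0, 0], 0, 0.1],
    [[0, 0, 0], 0, 0.1],
    [[0, 0, 0], 0, 0.1],
    [[0, 0, 0], 0, 0.1],
  ],
)

```text
time_s: 14.25
position: [0.4441, -0.0035, 0.0441]
orientation: [0.185, 0.983, 0.0, 0.001]
force: [0.4, -0.5, 3.5]
opening: 0.361
```

Request:
step_arm(
  rows=[
    [[0, 0, 0], 0, 0.1],
    [[0, 0, 1], 0, 0.1],
    [[0, 0, 3], 0, 0.1],
    [[0, 0, 6], 0, 0.1],
    [[0, 0, 9], 0, 0.1],
  ],
)

```text
time_s: 14.75
position: [0.4424, -0.0036, 0.1342]
orientation: [0.185, 0.983, -0.0, -0.001]
force: [0.9, 0.7, -4.7]
opening: 0.358
```

Now to the wide mat (0.456, -0.193): +1.2, -18.9 cm.

Request:
step_arm(
  rows=[
    [[0.2, -3, 0], 0, 0.1],
    [[0.5, -7, 0], 0, 0.1],
    [[0.7, -11, 0], 0, 0.1],
    [[1, -15, 0], 0, 0.1],
    [[1.2, -17.8, 0], 0, 0.1],
  ],
)

```text
time_s: 15.25
position: [0.4547, -0.1842, 0.1337]
orientation: [0.186, 0.983, -0.0, -0.0]
force: [0.8, -0.7, -3.5]
opening: 0.359
```

Request:
step_arm(
  rows=[
    [[0, -1.1, 0], 0, 0.1],
    [[0, -1.1, 0], 0, 0.1],
    [[0, -1.1, -2], 0, 0.1],
    [[0, -1.1, -4], 0, 0.1],
    [[0, -1.1, -6], 0, 0.1],
  ],
)

```text
time_s: 15.75
position: [0.4556, -0.1899, 0.0728]
orientation: [0.183, 0.983, 0.001, -0.0]
force: [-0.1, 0.9, -5.0]
opening: 0.361
```

Request:
step_arm(
  rows=[
    [[0, 0, -1.5], 0, 0.1],
    [[0, 0, -2.5], 0, 0.1],
    [[0, 0, -2.9], 0, 0.1],
    [[0, 0, -2.9], 0, 0.1],
    [[0, 0, -2.9], 0, 0.1],
  ],
)

```text
time_s: 16.25
position: [0.4564, -0.1922, 0.0451]
orientation: [0.184, 0.983, 0.0, 0.001]
force: [0.6, -0.6, -4.7]
opening: 0.359
```

Request:
step_arm(
  rows=[
    [[0, 0, -0.2], 0, 0.1],
    [[0, 0, -0.2], 0, 0.1],
    [[0, 0, -0.2], 0, 0.6],
    [[0, 0, -0.2], 0, 0.6],
    [[0, 0, -0.2], 0, 0.8],
  ],
)

```text
time_s: 16.75
position: [0.4562, -0.1927, 0.043]
orientation: [0.185, 0.983, -0.0, 0.001]
force: [0.1, 0.4, 0.3]
opening: 0.552
```

Request:
step_arm(
  rows=[
    [[0, 0, 0], 0, 0.85],
    [[0, 0, 0], 0, 0.85],
    [[0, 0, 2], 0, 0.85],
    [[0, 0, 6], 0, 0.85],
    [[0, 0, 11], 0, 0.85],
  ],
)

```text
time_s: 17.25
position: [0.4542, -0.192, 0.1523]
orientation: [0.185, 0.983, -0.0, -0.002]
force: [1.5, 0.4, 0.1]
opening: 0.843
```

Request:
step_arm(
  rows=[
    [[3.5, 1, 0], 0, 0.85],
    [[8, 2.3, 0], 0, 0.85],
    [[12, 3.5, 0], 0, 0.85],
    [[16, 4.5, 0], 0, 0.85],
    [[17.9, 5.1, 0], 0, 0.85],
  ],
)

```text
time_s: 17.75
position: [0.6381, -0.1393, 0.1521]
orientation: [0.183, 0.983, 0.0, 0.001]
force: [0.7, -0.4, 0.7]
opening: 0.847
```

Request:
step_arm(
  rows=[
    [[0, 0, 0], 0, 0.85],
    [[0, 0, 0], 0, 0.85],
    [[0, 0, 0], 0, 0.85],
  ],
)

```text
time_s: 18.05
position: [0.6331, -0.1426, 0.1524]
orientation: [0.186, 0.983, -0.0, -0.001]
force: [-0.1, 0.2, -1.1]
opening: 0.848
```

```bash
python3 - <<'E'
from m import *
s=r.get_state();print(s["position"],s["orientation"])
o=dict(tamper=(.456,-.193),tin=(.627,.16),caddy=(.44,.18))
for c in("top","scene"):
    f=r.grab_frame(c); d=dict(img=f["img"],P=cloud(f)); print(c); show(d,o,{}); save(f,c+"4.png")
E
```

```text
[ 0.63313041 -0.14256375  0.15238704] [ 1.85700370e-01  9.82606141e-01 -2.23493683e-04 -7.02343234e-04]
top
tin top z 0.092 n621 c=(627,164) 50x49 long-axis 69deg circ c=(627,164) d=66
caddy top z 0.077 n870 c=(441,184) 80x43 long-axis -9deg circ c=(442,184) d=88
scene
tamper top z 0.092 n110 c=(458,-194) 27x25 long-axis -80deg circ c=(458,-194) d=29
tin top z 0.087 n284 c=(628,161) 52x49 long-axis -19deg circ c=(628,161) d=66
caddy top z 0.074 n57 c=(449,199) 77x17 long-axis -20deg circ c=(447,192) d=77
```

View pics/scene4.png

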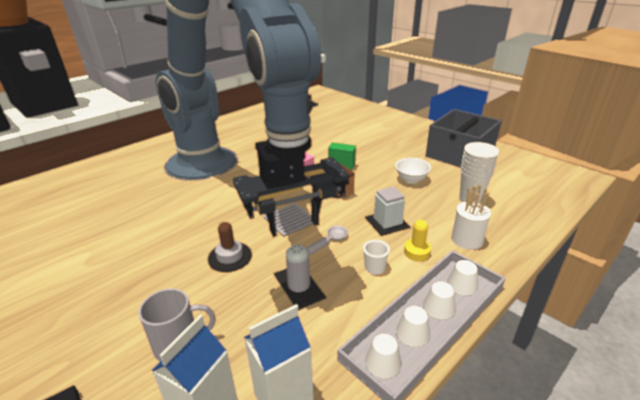

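The tamper is on the wide mat (229,250), the tin is on the square mat (388,215), and the gripper is over the shaker (298,265).

Request:
step_arm(
  rows=[
    [[0.2, 0, -3], 0, 0.85],
    [[0.2, 0, -6], 0, 0.85],
    [[0.2, 0, -8.5], 0, 0.85],
    [[0.2, 0, -10.2], 0, 0.85],
    [[0.2, 0, -10.2], 0, 0.2],
  ],
)

```text
time_s: 18.65
position: [0.6346, -0.1414, 0.0484]
orientation: [0.185, 0.983, -0.0, -0.002]
force: [0.1, -0.6, 0.2]
opening: 0.813
```

Request:
step_arm(
  rows=[
    [[0, 0, 0], 0, 0.2],
    [[0, 0, 0], 0, 0.2],
    [[0, 0, 0], 0, 0.2],
    [[0, 0, 0], 0, 0.2],
    [[0, 0, 0], 0, 0.2],
  ],
)

```text
time_s: 19.15
position: [0.6375, -0.1418, 0.0518]
orientation: [0.185, 0.983, 0.0, 0.001]
force: [-0.7, -0.4, 4.9]
opening: 0.523
```

Request:
step_arm(
  rows=[
    [[0, 0, 0], 0, 0.2],
    [[0, 0, 1], 0, 0.2],
    [[0, 0, 3], 0, 0.2],
    [[0, 0, 6], 0, 0.2],
    [[0, 0, 9], 0, 0.2],
  ],
)

```text
time_s: 19.65
position: [0.6359, -0.1412, 0.141]
orientation: [0.185, 0.983, -0.0, -0.001]
force: [-0.1, -0.4, -1.6]
opening: 0.523
```

Request:
step_arm(
  rows=[
    [[-2, 1.4, 1], 0, 0.2],
    [[-5.5, 4, 1], 0, 0.2],
    [[-9, 6.5, 1], 0, 0.2],
    [[-12.5, 9, 1], 0, 0.2],
    [[-15.5, 11.1, 1], 0, 0.2],
  ],
)

```text
time_s: 20.15
position: [0.4792, -0.0291, 0.1504]
orientation: [0.184, 0.983, 0.0, -0.001]
force: [0.7, 0.9, -1.7]
opening: 0.523
```

Request:
step_arm(
  rows=[
    [[-2.5, 1.8, 0], 0, 0.2],
    [[-3.8, 2.7, 0], 0, 0.2],
    [[-3.8, 2.7, -2.5], 0, 0.2],
    [[-3.8, 2.7, -5.5], 0, 0.2],
    [[-3.8, 2.7, -7.5], 0, 0.2],
  ],
)

```text
time_s: 20.65
position: [0.4426, -0.0032, 0.0746]
orientation: [0.185, 0.983, -0.0, -0.001]
force: [-0.2, -0.0, -1.5]
opening: 0.521
```

Request:
step_arm(
  rows=[
    [[0, 0, -1], 0, 0.2],
    [[0, 0, -1.8], 0, 0.2],
    [[0, 0, -2.1], 0, 0.2],
    [[0, 0, -2.1], 0, 0.2],
    [[0, 0, -2.1], 0, 0.2],
  ],
)

```text
time_s: 21.15
position: [0.4443, -0.0035, 0.0552]
orientation: [0.185, 0.983, 0.0, 0.001]
force: [-0.3, 0.0, -1.5]
opening: 0.517
```

Request:
step_arm(
  rows=[
    [[0, 0, -0.3], 0, 0.2],
    [[0, 0, -0.3], 0, 0.2],
    [[0, 0, -0.3], 0, 0.65],
    [[0, 0, -0.3], 0, 0.8],
    [[0, 0, -0.3], 0, 0.8],
  ],
)

```text
time_s: 21.65
position: [0.4438, -0.0035, 0.0517]
orientation: [0.185, 0.983, 0.0, 0.0]
force: [0.2, 0.8, -1.6]
opening: 0.712
```

Request:
step_arm(
  rows=[
    [[0, 0, 0], 0, 0.85],
    [[0, 0, 0], 0, 0.85],
    [[0, 0, 2], 0, 0.85],
    [[0, 0, 6], 0, 0.85],
    [[0, 0, 10], 0, 0.85],
  ],
)

```text
time_s: 22.15
position: [0.443, -0.0037, 0.1523]
orientation: [0.185, 0.983, -0.001, -0.001]
force: [1.3, 0.2, -0.2]
opening: 0.85
```

Request:
step_arm(
  rows=[
    [[0, 3.5, 0], 0.05, 0.85],
    [[0, 8, 0], 0.1, 0.85],
    [[-0.2, 12.5, 0], 0.15, 0.85],
    [[-0.2, 16.5, 0], 0.2, 0.85],
    [[-0.2, 18.6, 0], 0.216, 0.85],
  ],
)

```text
time_s: 22.65
position: [0.4412, 0.1861, 0.1517]
orientation: [0.075, 0.997, 0.001, 0.0]
force: [-0.2, -0.7, -0.2]
opening: 0.85
```

Request:
step_arm(
  rows=[
    [[0, 0, 0], 0, 0.85],
    [[0, 0, 0], 0, 0.85],
    [[0, 0, -3], 0, 0.85],
    [[0, 0, -5], 0, 0.85],
    [[0, 0, -5], 0, 0.85],
  ],
)

```text
time_s: 23.15
position: [0.44, 0.1792, 0.0994]
orientation: [0.08, 0.997, -0.002, -0.002]
force: [-0.1, -1.2, -0.5]
opening: 0.849
```

```bash
python3 - <<'E'
from m import *
s=r.get_state();print(s["position"],s["orientation"])
o=dict(shaker=(.443,-.003),tamper=(.456,-.193))
for c in("top","scene"):
    f=r.grab_frame(c); d=dict(img=f["img"],P=cloud(f)); print(c); show(d,o,{}); save(f,c+"5.png")
    fitmat(d,"oblong",*S["oblong"][0],S["oblong"][1])
E
```

```text
[0.44004249 0.17916722 0.0994426 ] [ 0.07978395  0.99680711 -0.00207801 -0.00240631]
top
shaker top z 0.103 n343 c=(442,-0) 41x41 long-axis 42deg circ c=(441,-0) d=43
tamper top z 0.094 n191 c=(455,-191) 30x27 long-axis 88deg circ c=(455,-190) d=32
oblong n 1539 c [ 0.635  -0.1404] ang deg -15.5 cost 0.008
scene
shaker top z 0.099 n135 c=(446,-7) 42x34 long-axis 53deg circ c=(442,-4) d=44
tamper top z 0.091 n114 c=(458,-194) 27x25 long-axis -69deg circ c=(458,-194) d=29
oblong n 0 c [ 0.6339 -0.1425] ang deg -15.5 cost 0.142
```

View pics/scene5.png

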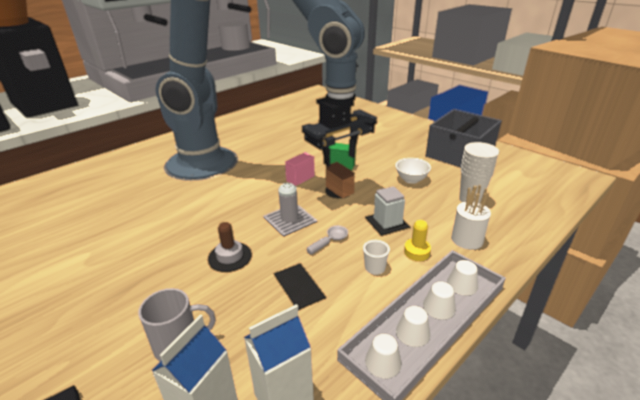

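The shaker is upright on the grate (289,205), the oblong mat is free (299,285), and the gripper is over the brown box (340,182).

Request:
step_arm(
  rows=[
    [[0.1, 0.2, -2], 0, 0.85],
    [[0.1, 0.2, -4.5], 0, 0.85],
    [[0.1, 0.2, -6.5], 0, 0.85],
    [[0.1, 0.2, -7.1], 0, 0.85],
    [[0.1, 0.2, -7.1], 0, 0.2],
  ],
)

```text
time_s: 23.75
position: [0.4432, 0.1841, 0.0309]
orientation: [0.078, 0.997, -0.0, 0.0]
force: [-0.2, -0.1, 0.2]
opening: 0.814
```

Request:
step_arm(
  rows=[
    [[0, 0, 0], 0, 0.2],
    [[0, 0, 0], 0, 0.2],
    [[0, 0, 0], 0, 0.2],
    [[0, 0, 0], 0, 0.2],
    [[0, 0, 0], 0, 0.2],
  ],
)

```text
time_s: 24.25
position: [0.4429, 0.1844, 0.0311]
orientation: [0.078, 0.997, 0.0, 0.0]
force: [-0.9, -1.7, 6.0]
opening: 0.483
```

Request:
step_arm(
  rows=[
    [[0, 0, 0], 0, 0.2],
    [[0, 0, 1], 0, 0.2],
    [[0, 0, 3], 0, 0.2],
    [[0, 0, 7], 0, 0.2],
    [[0, 0, 12], 0, 0.2],
  ],
)

```text
time_s: 24.75
position: [0.441, 0.1839, 0.1506]
orientation: [0.078, 0.997, -0.001, -0.002]
force: [1.8, 0.9, -1.2]
opening: 0.482
```

Request:
step_arm(
  rows=[
    [[0, 0, 1], 0, 0.2],
    [[0, 0, 1], 0, 0.2],
  ],
)

```text
time_s: 24.95
position: [0.4437, 0.1852, 0.1625]
orientation: [0.078, 0.997, 0.001, 0.002]
force: [-0.3, -0.1, -2.1]
opening: 0.479
```

Request:
step_arm(
  rows=[
    [[1.5, -2.5, 0], 0, 0.2],
    [[3.8, -6.5, 0], -0.03, 0.2],
    [[6.2, -10.5, 0], -0.06, 0.2],
    [[8.6, -14.5, 0], -0.09, 0.2],
    [[11, -18.5, 0], -0.114, 0.2],
  ],
)

```text
time_s: 25.45
position: [0.5517, -0.002, 0.1581]
orientation: [0.135, 0.991, -0.0, -0.002]
force: [0.6, 0.2, -1.4]
opening: 0.48
```

Request:
step_arm(
  rows=[
    [[2.3, -3.9, 0], 0, 0.2],
    [[4.6, -7.8, 0], 0, 0.2],
    [[6.8, -11.5, 0], 0, 0.2],
    [[8.3, -14.05, 0], 0, 0.2],
    [[8.3, -14.05, 0], 0, 0.2],
  ],
)

```text
time_s: 25.95
position: [0.6351, -0.1468, 0.1575]
orientation: [0.138, 0.99, -0.002, -0.002]
force: [-1.4, -0.7, -1.9]
opening: 0.482
```

Request:
step_arm(
  rows=[
    [[0, 0, 0], 0, 0.2],
    [[0, 0, -3], 0, 0.2],
    [[0, 0, -6], 0, 0.2],
    [[0, 0, -9], 0, 0.2],
    [[0, 0, -10], 0, 0.2],
  ],
)

```text
time_s: 26.45
position: [0.6321, -0.1379, 0.0561]
orientation: [0.133, 0.991, 0.001, -0.004]
force: [-0.7, 1.2, -1.7]
opening: 0.48
```

Request:
step_arm(
  rows=[
    [[0, 0, 0], 0, 0.2],
    [[0, 0, 0], 0, 0.2],
  ],
)

```text
time_s: 26.65
position: [0.6363, -0.1404, 0.0614]
orientation: [0.134, 0.991, 0.0, 0.001]
force: [-0.4, -0.5, -1.8]
opening: 0.479
```

```bash
python3 - <<'E'
from m import *
s=r.get_state();print(s["position"],s["orientation"])
for c in("top","scene"):
    f=r.grab_frame(c); d=dict(img=f["img"],P=cloud(f)); print(c); show(d,dict(shaker=(.443,-.003)),{})
    fitmat(d,"small",.437,.181,(.076,))
E
```

```text
[ 0.6362829  -0.14043631  0.06137469] [1.34069286e-01 9.90971815e-01 1.18782292e-04 5.22831597e-04]
top
shaker top z 0.676 n1053 c=(389,-26) 51x14 long-axis -60deg circ c=(389,-26) d=51
small n 913 c [0.4367 0.1817] ang deg -31.6 cost 0.02
scene
small n 0 c [0.4361 0.1788] ang deg -10.9 cost 0.072
```

Request:
step_arm(
  rows=[
    [[0, 0, -1.2], 0, 0.2],
    [[0, 0, -2.3], 0, 0.2],
    [[0, 0, -3], 0, 0.2],
    [[0, 0, -3], 0, 0.2],
    [[0, 0, -3], 0, 0.2],
  ],
)

```text
time_s: 27.25
position: [0.6356, -0.1409, 0.0305]
orientation: [0.135, 0.991, 0.0, -0.0]
force: [-0.1, 1.3, 1.8]
opening: 0.485
```

Request:
step_arm(
  rows=[
    [[0, 0, 0], 0, 0.2],
    [[0, 0, 0], 0, 0.6],
    [[0, 0, 0], 0, 0.6],
    [[0, 0, 0], 0, 0.6],
    [[0, 0, 0], 0, 0.8],
  ],
)

```text
time_s: 27.75
position: [0.6358, -0.141, 0.0305]
orientation: [0.134, 0.991, 0.0, 0.0]
force: [-0.4, -0.5, 0.1]
opening: 0.633
```

Request:
step_arm(
  rows=[
    [[0, 0, 0], 0, 0.85],
    [[0, 0, 0], 0, 0.85],
    [[0, 0, 3], 0, 0.85],
    [[0, 0, 8], 0, 0.85],
    [[0, 0, 12], 0, 0.85],
  ],
)

```text
time_s: 28.25
position: [0.6359, -0.1412, 0.1525]
orientation: [0.135, 0.991, -0.0, 0.0]
force: [0.5, 0.3, 1.0]
opening: 0.846
```

Request:
step_arm(
  rows=[
    [[-3.3, 2.3, 0], 0, 0.85],
    [[-7, 5, 0], 0, 0.85],
    [[-11, 7.8, 0], 0, 0.85],
    [[-15, 10.6, 0], 0, 0.85],
    [[-19.3, 13.8, 0], 0, 0.85],
  ],
)

```text
time_s: 28.75
position: [0.444, -0.0044, 0.1506]
orientation: [0.135, 0.991, 0.0, 0.0]
force: [0.5, 1.8, 0.2]
opening: 0.849
```

Request:
step_arm(
  rows=[
    [[0, 0, 0], 0, 0.85],
    [[0, 0, 0], 0, 0.85],
    [[0, 0, 0], 0, 0.85],
  ],
)

```text
time_s: 29.05
position: [0.447, -0.0057, 0.1511]
orientation: [0.135, 0.991, 0.0, 0.001]
force: [0.6, -1.6, -0.3]
opening: 0.847
```

```bash
python3 - <<'E'
from m import *
s=r.get_state();print(s["position"],s["orientation"])
for c in("top","scene"):
    f=r.grab_frame(c); d=dict(img=f["img"],P=cloud(f)); print(c); show(d,dict(caddy=(.635,-.141)),{}); save(f,c+"6.png")
E
```

```text
[ 0.44704829 -0.00574474  0.15111587] [1.34974793e-01 9.90848505e-01 4.81797111e-05 1.02162187e-03]
top
caddy top z 0.078 n808 c=(633,-140) 79x43 long-axis -16deg circ c=(633,-139) d=86
scene
caddy top z 0.075 n637 c=(634,-142) 83x42 long-axis -15deg circ c=(634,-142) d=88
```

View pics/scene6.png

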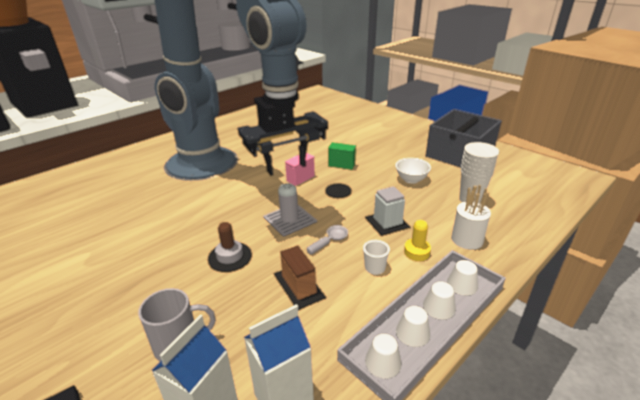

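The box is aligned on the oblong mat (299,275) and the small mat is free (338,191). The shaker is the last move.

Request:
step_arm(
  rows=[
    [[-0.4, 0.2, -3], 0, 0.85],
    [[-0.4, 0.2, -6], 0, 0.85],
    [[-0.4, 0.2, -8.5], 0, 0.85],
    [[-0.4, 0.2, -9.9], 0, 0.85],
    [[-0.4, 0.2, -9.9], 0, 0.2],
  ],
)

```text
time_s: 29.65
position: [0.4409, -0.0041, 0.0497]
orientation: [0.135, 0.991, -0.001, -0.002]
force: [-0.0, -0.8, 0.3]
opening: 0.817
```

Request:
step_arm(
  rows=[
    [[0, 0, 0], 0, 0.2],
    [[0, 0, 0], 0, 0.2],
    [[0, 0, 0], 0, 0.2],
    [[0, 0, 0], 0, 0.2],
    [[0, 0, 0], 0, 0.2],
  ],
)

```text
time_s: 30.15
position: [0.4424, -0.0031, 0.0523]
orientation: [0.134, 0.991, 0.0, 0.001]
force: [0.8, 0.7, 3.5]
opening: 0.522
```

Request:
step_arm(
  rows=[
    [[0, 0, 0], 0, 0.2],
    [[0, 0, 1], 0, 0.2],
    [[0, 0, 3], 0, 0.2],
    [[0, 0, 6], 0, 0.2],
    [[0, 0, 9], 0, 0.2],
  ],
)

```text
time_s: 30.65
position: [0.4406, -0.0033, 0.1425]
orientation: [0.135, 0.991, -0.0, -0.001]
force: [-0.4, -0.4, -1.8]
opening: 0.52
```

Request:
step_arm(
  rows=[
    [[-0.1, 3, 0], 0, 0.2],
    [[-0.2, 7, 0], 0, 0.2],
    [[-0.3, 11, 0], 0, 0.2],
    [[-0.4, 15, 0], 0, 0.2],
    [[-0.5, 18.4, 0], 0, 0.2],
  ],
)

```text
time_s: 31.15
position: [0.4358, 0.1828, 0.1419]
orientation: [0.134, 0.991, 0.0, -0.0]
force: [1.1, -0.4, -2.3]
opening: 0.521
```

Request:
step_arm(
  rows=[
    [[0, 0, 0], 0, 0.2],
    [[0, 0, -2], 0, 0.2],
    [[0, 0, -5], 0, 0.2],
    [[0, 0, -7], 0, 0.2],
    [[0, 0, -7], 0, 0.2],
  ],
)

```text
time_s: 31.65
position: [0.4343, 0.1789, 0.0695]
orientation: [0.135, 0.991, -0.002, -0.003]
force: [-1.0, -0.4, -1.1]
opening: 0.518
```

Request:
step_arm(
  rows=[
    [[0, 0, -1], 0, 0.2],
    [[0, 0, -1.7], 0, 0.2],
    [[0, 0, -1.9], 0, 0.2],
    [[0, 0, -1.9], 0, 0.2],
    [[0, 0, -1.9], 0, 0.2],
  ],
)

```text
time_s: 32.15
position: [0.4369, 0.181, 0.053]
orientation: [0.134, 0.991, 0.0, 0.0]
force: [-0.9, -0.2, -1.4]
opening: 0.517
```

Request:
step_arm(
  rows=[
    [[0, 0, -0.1], 0, 0.2],
    [[0, 0, -0.1], 0, 0.2],
    [[0, 0, -0.1], 0, 0.65],
    [[0, 0, -0.1], 0, 0.8],
    [[0, 0, -0.1], 0, 0.8],
  ],
)

```text
time_s: 32.65
position: [0.4366, 0.1809, 0.0516]
orientation: [0.134, 0.991, 0.0, 0.0]
force: [-0.5, 0.4, 0.4]
opening: 0.708
```

Request:
step_arm(
  rows=[
    [[0, 0, 0], 0, 0.85],
    [[0, 0, 0], 0, 0.85],
    [[0, 0, 2], 0, 0.85],
    [[0, 0, 7], 0, 0.85],
    [[0, 0, 12], 0, 0.85],
  ],
)

```text
time_s: 33.15
position: [0.4357, 0.1803, 0.1722]
orientation: [0.135, 0.991, -0.001, -0.001]
force: [1.6, 1.4, 0.0]
opening: 0.85
```

Request:
step_arm(
  rows=[
    [[0, 4, 2], 0, 0.85],
    [[0, 9, 4], 0, 0.85],
    [[0, 13, 4], 0, 0.85],
    [[-1, 17, 4], 0, 0.85],
    [[-2, 21, 4], 0, 0.85],
  ],
)

```text
time_s: 33.65
position: [0.4163, 0.3924, 0.2117]
orientation: [0.135, 0.991, 0.0, 0.0]
force: [0.4, -0.4, -0.1]
opening: 0.847
```

Request:
step_arm(
  rows=[
    [[-2, 4, 0], 0, 0.85],
    [[-4, 8, 0], 0, 0.85],
    [[-6, 11, 0], 0, 0.85],
    [[-6, 11, 0], 0, 0.85],
    [[-6, 11, 0], 0, 0.85],
  ],
)

```text
time_s: 34.15
position: [0.3558, 0.5012, 0.211]
orientation: [0.133, 0.991, -0.001, -0.0]
force: [1.1, -0.8, -0.8]
opening: 0.847
```

```bash
python3 - <<'E'
from m import *
s=r.get_state();print(s["position"],s["joint_vel"].round(3))
o=dict(tamper=(.456,-.193),tin=(.627,.16),caddy=(.635,-.14),shaker=(.437,.181),cup=(.709,.013))
for c in("top","scene"):
    f=r.grab_frame(c); d=dict(img=f["img"],P=cloud(f)); print(c); show(d,o,{}); save(f,c+"7.png")
    for n in S: fitmat(d,n,*S[n][0],S[n][1])
E
```

```text
[0.35583173 0.50122028 0.21099318] [ 0.032 -0.012  0.04   0.016  0.008  0.001  0.   ]
top
tamper top z 0.094 n190 c=(454,-190) 30x29 long-axis 41deg circ c=(455,-190) d=31
tin top z 0.092 n617 c=(627,165) 50x49 long-axis 69deg circ c=(627,164) d=66
caddy top z 0.078 n808 c=(633,-140) 79x43 long-axis -16deg circ c=(633,-138) d=86
shaker top z 0.103 n357 c=(436,182) 41x40 long-axis 89deg circ c=(436,182) d=44
cup top z 0.058 n175 c=(709,14) 53x53 long-axis 88deg circ c=(709,15) d=55
wide n 947 c [ 0.4561 -0.1915] ang deg -15.6 cost 0.015
small n 412 c [0.4368 0.1818] ang deg -54.5 cost 0.011
square n 581 c [0.6272 0.1615] ang deg -21.4 cost 0.01
oblong n 541 c [ 0.6349 -0.1404] ang deg -15.5 cost 0.005
scene
tamper top z 0.091 n112 c=(458,-194) 27x25 long-axis -81deg circ c=(458,-194) d=28
tin top z 0.088 n286 c=(626,161) 53x50 long-axis -20deg circ c=(628,161) d=66
caddy top z 0.074 n638 c=(634,-142) 82x42 long-axis -15deg circ c=(634,-143) d=90
shaker top z 0.099 n105 c=(439,176) 37x36 long-axis 10deg circ c=(439,178) d=42
cup top z 0.055 n205 c=(710,11) 55x54 long-axis -68deg circ c=(710,12) d=57
wide n 0 c [ 0.4548 -0.1935] ang deg -29.1 cost 0.281
small n 34 c [0.4353 0.1807] ang deg -19.0 cost 0.123
square n 33 c [0.6178 0.1761] ang deg 38.0 cost 0.323
oblong n 51 c [ 0.6223 -0.1287] ang deg -30.0 cost 0.121
```

View pics/top7.png

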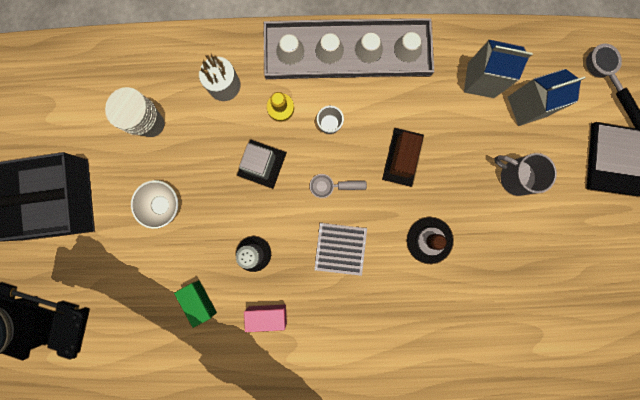

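View pics/scene7.png

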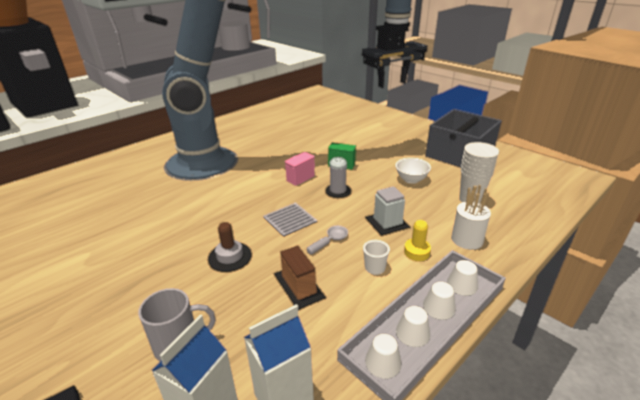

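All four things stand upright and centred on their own mats in both views: shaker (252,253), tin (262,163), box (403,157) and tamper (430,240) in the top picture. The cup is unmoved and the arm is clear.

```bash
python3 -c "
from rig import r; print(r.hand_in())"
```

```text
the job is handed in; nothing more can be done
None
```

All four things now stand upright on their own mats, and I handed the job in at about 35 s on the robot's clock. I used the grate as the free spot twice, first to swap the tamper and tin, then the shaker and box.

**Position:** In the last top-camera check, each thing was within about 4 mm of its mat's centre (limit 14 mm). The scene camera's object positions agreed to within a few mm.

**Alignment:** In the same check, the tin and the wooden box were within about 1° of their mats' sides.

**Cup and arm:** The cup had not moved beyond the measuring error of about 1–2 mm. The gripper was open, touching nothing and well clear.

**Checks that disagreed:**
- **Tall tops:** The two cameras differed by 2–4 mm, which fits the stated calibration error.
- **Mat outlines:** The scene camera's final fits for the square and oblong mats failed because almost no black pixels were picked out. I used the top camera's fits instead, and these matched the earlier measurements.

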